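# Free the ratchet of the bench press and press the bearing home

### The job

The bench press is parked with its lever locked up by the ratchet pawl. Press the pawl's thumb tab right down so that the pawl is clear of the ratchet wheel, then push the lever down from above until the ball bearing under the ram is fully home in its aluminium cover, and come away leaving the lever down and the pawl free. Only push: lift nothing, keep the cover where it is on the press and leave the other parts on the bench where they are.

Things in the scene. Friction and masses are not known exactly. Their poses are not given: they have to be found in the camera images.
- press: grey cast-iron lever arbor press fixed on the bench, base 240 x 120 mm, head top 245 mm high, ram top 292. Origin: centre of the base's underside. Its x points from front (ram) to back (column), y to its left, z up. Lever, ratchet wheel and pawl are outside its right side (-y); the head ends at y -35. In its axes, mm: ram (-45, 0), lever axis (-18, -67, 205), pawl pivot (48, -47, 236).
- pawl_tab (a point): middle of the top face of the pawl's thumb tab, a ribbed steel plate 34 mm (along the press's x) x 30 x 7 mm, at the press's upper right back; engaged, at (103, -59, 261) mm in the press's axes. The pawl rocks: pressing the tab down lifts its nose off the ratchet wheel. The tab goes 20 mm down and 5 mm backwards and tilts 0.35 rad. The point moves with it.
- pawl (a joint): angle of the pawl, rad: 0 engaged (as it starts), about 0.13 nose just clear of the teeth, 0.35 fully pressed, against a stop. It has no spring: it moves with about 2 to 3 N on the tab and stays where it is left.
- lever_pivot (a point): point on the axis of the lever, at the middle of the lever bar's width; the axis is level and runs along the press's y.
- lever_grip (a point): point on the centre line of the lever's black rubber grip (25 mm thick, from about 105 to 192 mm from the axis), 150 mm from the lever axis. It moves with the lever. Between grip and hub the bar is 15 mm steel. The lever points to the press's front and swings in the upright plane through point lever_pivot, along the press's x.
- lever (a joint): lever angle, rad: at 0 it points to the press's front, 0.72 above level; slope above level = 0.72 - value, growing downwards. Starts at 0 to 0.1; blocked at about 0.14 while the pawl is engaged; bearing home at about 1.0; stop at 1.03. Drives the ram 16 mm/rad, meets the bearing at 0.56 to 0.61. Stays where it is left. On the grip about 2 N moves it, about 8 N presses the bearing in.
- bearing (a joint): depth of the ball bearing (47 mm across, 14 mm high) in the bore of the cover, m: at 0 it stands 7 mm proud of the boss; 0.007 is fully home against the shoulder, flush with the boss. It starts at 0 to 0.0008.
- cover_center (a point): centre (half-way up) of the round aluminium cover, 26 mm high, boss 62 mm across, three-lugged flange about 120 mm across, lying loose on the anvil plate (50 mm above the bench) under the ram
- socket: loose deep socket, steel, standing upright, 29 mm across and 63 mm tall; origin at the centre of its underside; stands on the bench just in front of the press; to be left alone
- piston: loose aluminium piston standing crown up, 54 mm across and 60 mm tall; origin at the centre of its underside; stands by the front left of the press; to be left alone
- spark_plug: loose spark plug lying down, about 70 mm long; origin under its hexagon; lies on the bench at the right-hand side of the press; to be left alone
- ring_gear: loose toothed steel disc lying flat, 114 mm across and 18 mm high; origin at the centre of its underside; to be left alone
- crankshaft: loose crankshaft lying on its two webs (84 mm across), shafts along its own y, connecting rod along +x; origin under the webs; to be left alone
- oil_bottle: loose white bottle, 60 mm across and 170 mm tall; origin at the centre of its underside; to be left alone
- wrench: loose open-ended spanner lying flat, 170 mm long; origin under its middle; to be left alone
Mind the look-alikes: they are no part of the job. What is shaped like the part that bears bearing but blue or orange is not meant.

How it is judged:
On the way, in this order (a step that is already met when the one before it is completed fails the run):
1. the pawl is pressed clear of the ratchet wheel while the lever is still up (value of joint pawl above 0.18 rad and value of joint lever below 0.25 rad), for 0.2 s.
2. the lever is pushed down and the bearing is home (value of joint bearing above 0.0062 m and value of joint lever above 0.85 rad and value of joint pawl above 0.18 rad), for 0.2 s.
At the end, for the whole second after the job is handed in: the bearing is home (at least 6.2 of its 7 mm), the lever is down (more than 0.85 rad) and at rest, the pawl is still free (more than 0.18 rad), and the cover lies on the anvil within 12 mm of where it was (all of step 2 and distance of cover_center from where it was at the start of the episode below 0.012 m and velocity of joint lever below 0.05 rad/s and height (world z) of cover_center below 0.068 m); the robot touches nothing.
It fails at once if the cover is shifted more than 15 mm or lifted (distance of cover_center from where it was at the start of the episode above 0.015 m).
It fails at once if a loose part on the bench is moved or lifted by more than 20 mm (distance of any of socket, piston, spark_plug, ring_gear, crankshaft, oil_bottle, wrench from where it was at the start of the episode above 0.02 m).
It also fails if it takes over 48 s, if anything falls off the work surface, if the arm or the gripper's body presses on something with over 40 N, if the wrist force passes 120 N, or if a joint passes its speed limit or range.

### The arm

A 6-joint arm with a two-finger parallel gripper is mounted at the origin on the work surface. World frame = base frame: x ahead of the robot, y to its left, z up, the work surface at z = 0. Lengths are in m, angles in rad, forces in N, time in s.
With the tool pointing down it reaches from about 0.35 to 0.95 m from the base axis. Payload 17.4 kg.
Tool frame: the origin (TCP) lies midway between the tips of the shut fingers; the grasp point (between the pads) lies bot.hold_point_z behind it (bot.hold_point_z is the distance from the TCP to the grasp point, in m); z points along the fingers, y is the line along which they close (so a half turn about z gives the same grasp; the last joint's range is limited). The gripper opens to 93 mm and grips with 3 to 60 N. Pads are 15 mm wide; open, the fingers measure 128 mm over their backs; the gripper's body (75 mm by 188 mm) begins 65 mm behind the grasp point.
Start: joints at [1.15, 0.116, 1.442, -0, 1.584, -0.038], TCP at [0.252, 0.626, 0.219] pointing down, gripper open.
Joint ranges: [-2.83, 2.83], [-0.83, 2.19], [0.07, 2.5], [-1.14, 4.28], [0.01, 3], [-2.97, 2.97]. Speed limits (rad/s): [1.89, 1.89, 2.22, 3.14, 3.14, 3.14].

### API

Orientations are given as a unit quaternion [x, y, z, w].
In Python, from station import bot gives the robot as it stands. The module is installed in compiled form; this text tells all that it offers.
- The arm moves only by the tool apply_moves, never from a script. Its argument "motion" is a list of rows, each an object of numbers: "wx", "wy", "wz": the turn, a rotation vector about the world's x, y, z in rad; "tx", "ty", "tz": the shift along the world's x, y, z in cm; "fingers": the gripper's target within -1 to 1 (shut at 1, half-way at 0, fully open at -1). In form: [{"wx": .., "wy": .., "wz": .., "tx": .., "ty": .., "tz": .., "fingers": ..}, ...]. A call has 1 to 20 rows; each row is the pose to reach, as a shift and turn from the pose commanded when the call began; what a row does not reach only later rows make up. A row lasts 1/12 s, in which the tool goes at most 41.7 mm and 7.16 degrees, less where a joint would pass 70% of its speed; a pose out of reach is approached as far as the arm can. A call with a gripper value outside its range is refused whole. The fingers move at their own pace and stop on an object; "squeeze" is the grip in N (left out, the last holds). Time passes only in rows, so rows that repeat a pose let the fingers close. It gives the time, the measured TCP pose, the force, the opening and the grip force at its end, in the units of the state.
- bot.get_obs(): the state, without advancing time (a new reading comes with each control period).
- bot.camera(name): name is "scene" or "top" or "wrist"; returns the picture (420x560x3 uint8, blue, green, red); there is no depth.
- bot.camera_info(name): a dict with "fx", "fy", "cx", "cy" (pixels), "eye" and "orientation" of the camera in the world; the wrist camera has in their place "mount" (4x4, takes a point from camera to tool coordinates, whose origin is the TCP and whose axes are the flange's). Camera axes: x right, y down, z forward; pixel columns grow to the right and rows downward; lengths in m; the calibration is good to about 2 mm. A picture is of the moment at which its call begins: read the wrist's pose just before it. camera_info takes no time and is no camera call.
- bot.sign_off(): hands the job in; it is judged then, once.
The state is a dict: "time_s": time; "qpos": joint angles; "qvel": joint speeds; "joint_efforts": joint torques, N m; "tcp_pos": TCP position; "tcp_rot": TCP orientation; "ft_force": force on the tool from outside, world axes, zero at the start; "wrist_torque": the same for the moment, N m; "gripper_width": finger opening in m; "finger_force": force on a finger pad.
Only numpy, scipy, OpenCV 4.12 (cv2) and the standard library are available. Lean on these libraries where they do the work, as an engineer would, in place of code of your own. Each camera call takes 0.05 s, during which the arm holds its last target. There are 200 camera calls.

## Working session

There is one attempt and no reset: what is moved stays moved. The work goes in short steps, Python scripts to look and compute and a tool call to move; the robot and the scene stay as the last step left them, time stands still between calls to the robot, and variables do not carry over. Pictures are saved under pics/ and viewed, at most 10 in all, crops included, and the job is handed in when it is done.

Besides the shell and the picture viewer there is one more tool, called by a JSON object that holds its "method" and its "body", one argument or row to a line. apply_moves: Moves the arm, as the interface text tells. Its arguments: {"type":"object","properties":{"motion":{"type":"array"},"squeeze":{"type":"number"}},"required":["motion"]}

```bash
mkdir -p pics
cat > h.py <<'E'
import numpy as np, cv2
from scipy.spatial.transform import Rotation as R
from station import bot
def cam(n):
    i=bot.camera_info(n); o=np.array(i["orientation"])
    M=o if o.shape==(3,3) else R.from_quat(o).as_matrix()
    return i,M,np.array(i["eye"])
def ray(n,u,v):
    i,M,e=cam(n); d=M@np.array([(u-i["cx"])/i["fx"],(v-i["cy"])/i["fy"],1]); return e,d/np.linalg.norm(d)
def onz(n,u,v,z):
    e,d=ray(n,u,v); return e+d*(z-e[2])/d[2]
def tri(a,b):
    (e,d),(f,g)=ray(*a),ray(*b); s=np.linalg.lstsq(np.c_[d,-g],f-e,rcond=None)[0]
    p,q=e+s[0]*d,f+s[1]*g; return (p+q)/2,np.linalg.norm(p-q)
def proj(n,p):
    i,M,e=cam(n); c=M.T@(np.array(p)-e); return i["fx"]*c[0]/c[2]+i["cx"], i["fy"]*c[1]/c[2]+i["cy"]
E
python3 - <<'E'
from h import *
for n in("scene","top"):
    cv2.imwrite(f"pics/{n}0.png",bot.camera(n)); print(n,bot.camera_info(n))
print(bot.get_obs(),bot.hold_point_z)
E
```

```text
scene {'fx': 417.8922413345329, 'fy': 417.8922413345329, 'cx': 276.8044818228412, 'cy': 207.0858773675292, 'eye': array([ 1.25890579, -0.20089254,  0.94757593]), 'orientation': array([ 0.73436897,  0.55489306, -0.23238217, -0.31431582])}
top {'fx': 398.32685309707205, 'fy': 398.32685309707205, 'cx': 274.19149191660995, 'cy': 203.4287060440206, 'eye': array([0.32292154, 0.02258603, 1.49030046]), 'orientation': array([ 0.7160521 , -0.69357699,  0.06238471, -0.04825454])}
{'time_s': 0.1, 'qpos': array([ 1.15022571e+00,  1.16455648e-01,  1.44217199e+00, -7.01667567e-06,
        1.58398149e+00, -3.78231372e-02]), 'qvel': array([ 0.0010855 , -0.00342353, -0.00242098, -0.00053598, -0.00247166,
        0.00036847]), 'joint_efforts': array([ 2.08284902e-03, -7.22882080e+01, -6.23866725e+01,  7.82282953e-02,
        2.26081093e-02, -5.34387561e-05]), 'tcp_pos': array([0.25204907, 0.62599573, 0.21798355]), 'tcp_rot': array([ 1.90207752e-01,  9.81743731e-01, -4.95743474e-04, -1.12052893e-04]), 'ft_force': array([0.4270845 , 0.15686879, 0.5580748 ]), 'wrist_torque': array([-0.05583721, -0.06602331, -0.02501886]), 'finger_force': 0.0, 'gripper_width': 0.09294160592672819} 0.0188
```

View pics/scene0.png

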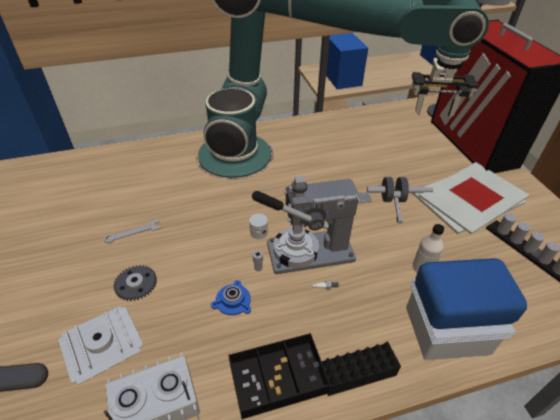

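View pics/top0.png

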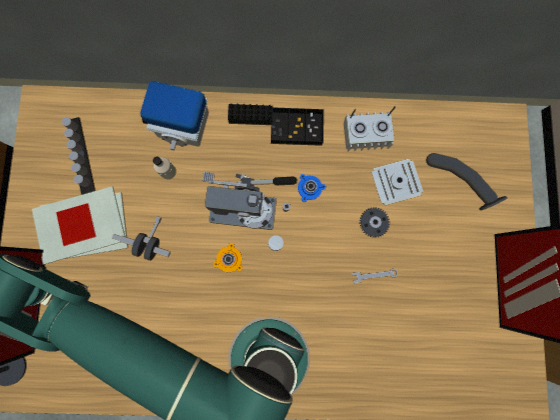

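The press faces world −y (scene about 300,225; top about 240,205), and its lever and pawl are on the world +x side. I'll enlarge both views.

Run:
```python
from h import *
a=cv2.imread("pics/top0.png")[160:240,195:305]; b=cv2.imread("pics/scene0.png")[170:275,245:385]
a=cv2.resize(a,None,fx=5,fy=5,interpolation=2); b=cv2.resize(b,None,fx=5,fy=5,interpolation=2)
cv2.imwrite("pics/a.png",a);cv2.imwrite("pics/b.png",b)
```

```text
(no output)
```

View pics/a.png

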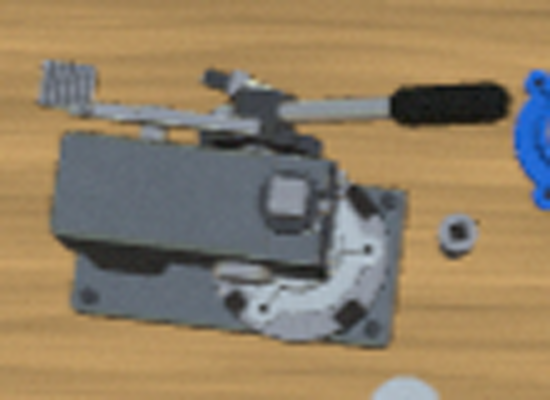

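View pics/b.png

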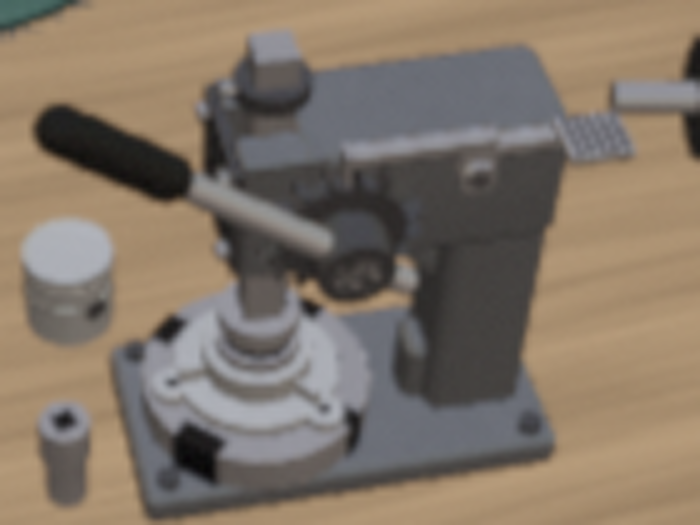

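Enlarged, the top view shows the tab at about (208.5,176.7), the ram top at (253,199.3) and the grip from (273,181) to (297,180). In the scene view the tab is at about (364.1,197.5), the ram top at (299.4,178.5) and the grip from (255,195) to (280,206).

Run:
```python
from h import *
np.set_printoptions(precision=4,suppress=True)
T=lambda x,y:("top",195+(x-2)/5,160+(y-2)/5); S=lambda x,y:("scene",245+(x-2)/5,170+(y-2)/5)
tab,e=tri(T(68,84),S(596,138)); print("tab",tab,e)
ram,e=tri(T(290,197),S(274,44)); print("ram",ram,e)
t2=onz(*T(68,84),.261); r2=onz(*T(290,197),.292); print(t2,r2, onz(*S(596,138),.261),onz(*S(274,44),.292))
g1,e1=tri(T(500,102),S(48,125)); g0,e0=tri(T(398,104),S(180,175)); print("grip",g1,e1,g0,e0)
# press pose from tab & ram (press (103,-59) and (-45,0)) & hub
A=np.array([[.103,-.059],[-.045,0]]); 
B=np.array([(t2+onz(*S(596,138),.261))[:2]/2,(r2+onz(*S(274,44),.292))[:2]/2])
da=A[0]-A[1];db=B[0]-B[1];print(np.linalg.norm(da),np.linalg.norm(db))
th=np.arctan2(db[1],db[0])-np.arctan2(da[1],da[0]); c,s=np.cos(th),np.sin(th);M=np.array([[c,-s],[s,c]])
o=B.mean(0)-M@A.mean(0); print("yaw",th,"o",o)
P=lambda x,y,z:np.r_[o+M@[x,y],z]
print("tab",P(.103,-.059,.261),"piv",P(-.018,-.067,.205))
for a in (.72,.65): print("grip150",a,P(-.018-.15*np.cos(a),-.067,.205+.15*np.sin(a)))
for q in [(-.12,-.06,0),(-.12,.06,0),(.12,.06,0)]: print(q,np.array(proj("top",P(*q))),np.array(proj("scene",P(*q))))
for q in (-.2,.2,.4,.6,1.): pass
i=bot.camera_info("wrist");print(i["mount"])
```

```text
tab [0.5978 0.2132 0.2588] 0.003769321280860991
ram [0.5247 0.0699 0.2917] 0.004800075979368889
[0.5965 0.2111 0.261 ] [0.524  0.0676 0.292 ] [0.6001 0.2138 0.261 ] [0.5255 0.0722 0.292 ]
grip [ 0.582  -0.0557  0.3193] 0.0033157576821134225 [0.5876 0.0048 0.2781] 0.003062669707572263
0.15932670836994028 0.16041205974865091
yaw 1.4736751044811252 o [0.5294 0.1152]
tab [0.5981 0.212  0.261 ] piv [0.5943 0.0908 0.205 ]
grip150 0.72 [ 0.5834 -0.0215  0.3039]
grip150 0.65 [ 0.5827 -0.0281  0.2958]
(-0.12, -0.06, 0) [276.01   198.6226] [272.5338 275.2489]
(-0.12, 0.06, 0) [271.9716 229.9122] [265.5457 243.241 ]
(0.12, 0.06, 0) [208.4611 221.6714] [342.6048 232.8874]
[[-0.0009 -0.9557 -0.2943  0.0821]
 [ 1.     -0.0008 -0.0004  0.0004]
 [ 0.0001 -0.2943  0.9557 -0.1676]
 [ 0.      0.      0.      1.    ]]
```

The points agree: tab–ram distance is 160 mm against 159 expected, and the heights match. Next: shut the fingers, turn the tool so its closing line lies across the press, and go above the tab.

{"method": "apply_moves", "body": {
  "motion": [
    {"tz": 4,"fingers": 1},
    {"tz": 8,"fingers": 1},
    {"tx": 34.9,"ty": -41.2,"tz": 9,"wz": -1.286,"fingers": 1},
    {"tx": 34.9,"ty": -41.2,"tz": 9,"wz": -1.286,"fingers": 1},
    {"tx": 34.9,"ty": -41.2,"tz": 9,"wz": -1.286,"fingers": 1},
    {"tx": 34.9,"ty": -41.2,"tz": 9,"wz": -1.286,"fingers": 1},
    {"tx": 34.9,"ty": -41.2,"tz": 9,"wz": -1.286,"fingers": 1},
    {"tx": 34.9,"ty": -41.2,"tz": 9,"wz": -1.286,"fingers": 1},
    {"tx": 34.9,"ty": -41.2,"tz": 9,"wz": -1.286,"fingers": 1},
    {"tx": 34.9,"ty": -41.2,"tz": 9,"wz": -1.286,"fingers": 1},
    {"tx": 34.9,"ty": -41.2,"tz": 9,"wz": -1.286,"fingers": 1},
    {"tx": 34.9,"ty": -41.2,"tz": 9,"wz": -1.286,"fingers": 1},
    {"tx": 34.9,"ty": -41.2,"tz": 9,"wz": -1.286,"fingers": 1},
    {"tx": 34.9,"ty": -41.2,"tz": 9,"wz": -1.286,"fingers": 1},
    {"tx": 34.9,"ty": -41.2,"tz": 9,"wz": -1.286,"fingers": 1},
    {"tx": 34.9,"ty": -41.2,"tz": 9,"wz": -1.286,"fingers": 1},
    {"tx": 34.9,"ty": -41.2,"tz": 9,"wz": -1.286,"fingers": 1},
    {"tx": 34.9,"ty": -41.2,"tz": 9,"wz": -1.286,"fingers": 1},
    {"tx": 34.9,"ty": -41.2,"tz": 9,"wz": -1.286,"fingers": 1},
    {"tx": 34.9,"ty": -41.2,"tz": 9,"wz": -1.286,"fingers": 1}
  ]
}}

```text
invalid input
```

Run:
```python
from h import *
o=bot.get_obs();print(o["tcp_pos"],o["tcp_rot"],o["ft_force"],o["time_s"])
w=bot.camera("wrist");s=bot.camera("scene")
cv2.imwrite("pics/c.png",np.hstack([cv2.resize(w,(400,300)),cv2.resize(s[140:280,230:420],(400,300),interpolation=2)]))
```

```text
[0.25204907 0.62599573 0.21798355] [ 1.90207752e-01  9.81743731e-01 -4.95743474e-04 -1.12052893e-04] [0.4270845  0.15686879 0.5580748 ] 0.1
```

View pics/c.png

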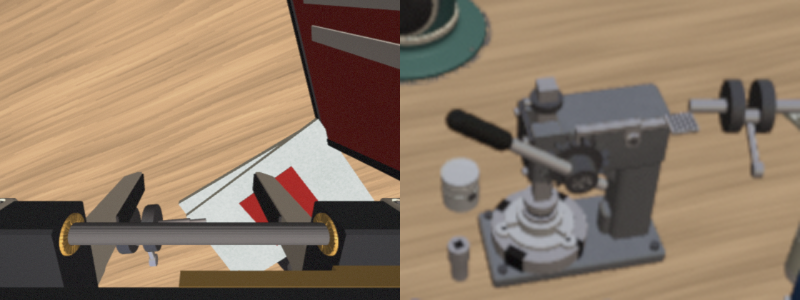

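The move was refused and the arm hasn't moved: the wrist view shows the open fingers and the papers at the start pose. I'll resend with every key in each row.

{"method": "apply_moves", "body": {
  "motion": [
    {"wx": 0,"wy": 0,"wz": 0,"tx": 0,"ty": 0,"tz": 4,"fingers": 1},
    {"wx": 0,"wy": 0,"wz": 0,"tx": 0,"ty": 0,"tz": 8,"fingers": 1},
    {"wx": 0,"wy": 0,"wz": -1.286,"tx": 34.9,"ty": -41.2,"tz": 9,"fingers": 1},
    {"wx": 0,"wy": 0,"wz": -1.286,"tx": 34.9,"ty": -41.2,"tz": 9,"fingers": 1},
    {"wx": 0,"wy": 0,"wz": -1.286,"tx": 34.9,"ty": -41.2,"tz": 9,"fingers": 1},
    {"wx": 0,"wy": 0,"wz": -1.286,"tx": 34.9,"ty": -41.2,"tz": 9,"fingers": 1},
    {"wx": 0,"wy": 0,"wz": -1.286,"tx": 34.9,"ty": -41.2,"tz": 9,"fingers": 1},
    {"wx": 0,"wy": 0,"wz": -1.286,"tx": 34.9,"ty": -41.2,"tz": 9,"fingers": 1},
    {"wx": 0,"wy": 0,"wz": -1.286,"tx": 34.9,"ty": -41.2,"tz": 9,"fingers": 1},
    {"wx": 0,"wy": 0,"wz": -1.286,"tx": 34.9,"ty": -41.2,"tz": 9,"fingers": 1},
    {"wx": 0,"wy": 0,"wz": -1.286,"tx": 34.9,"ty": -41.2,"tz": 9,"fingers": 1},
    {"wx": 0,"wy": 0,"wz": -1.286,"tx": 34.9,"ty": -41.2,"tz": 9,"fingers": 1},
    {"wx": 0,"wy": 0,"wz": -1.286,"tx": 34.9,"ty": -41.2,"tz": 9,"fingers": 1},
    {"wx": 0,"wy": 0,"wz": -1.286,"tx": 34.9,"ty": -41.2,"tz": 9,"fingers": 1},
    {"wx": 0,"wy": 0,"wz": -1.286,"tx": 34.9,"ty": -41.2,"tz": 9,"fingers": 1},
    {"wx": 0,"wy": 0,"wz": -1.286,"tx": 34.9,"ty": -41.2,"tz": 9,"fingers": 1},
    {"wx": 0,"wy": 0,"wz": -1.286,"tx": 34.9,"ty": -41.2,"tz": 9,"fingers": 1},
    {"wx": 0,"wy": 0,"wz": -1.286,"tx": 34.9,"ty": -41.2,"tz": 9,"fingers": 1},
    {"wx": 0,"wy": 0,"wz": -1.286,"tx": 34.9,"ty": -41.2,"tz": 9,"fingers": 1}
  ],
  "squeeze": 10
}}

```text
time_s: 1.78
tcp_pos: [0.6005, 0.2151, 0.3087]
tcp_rot: [0.741, 0.672, 0.0, -0.0]
ft_force: [0.4, 0.3, 0.6]
gripper_width: 0.0001
finger_force: 0.0
```

Run:
```python
from h import *
o=bot.get_obs();print(o["tcp_pos"],o["tcp_rot"],o["ft_force"],o["time_s"])
w=bot.camera("wrist");s=bot.camera("scene")
cv2.imwrite("pics/d.png",np.hstack([cv2.resize(w,(400,300)),cv2.resize(s[140:280,230:420],(400,300),interpolation=2)]))
```

```text
[0.60051794 0.21507037 0.30870847] [ 7.40536745e-01  6.72015861e-01  5.88244959e-05 -9.07384669e-05] [0.39690573 0.2625213  0.59932235] 1.7833
```

View pics/d.png

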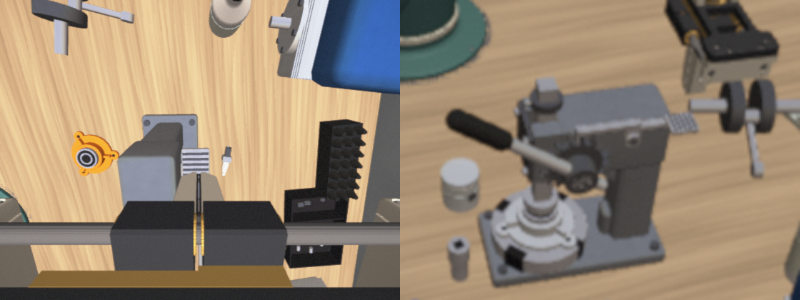

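The wrist view shows the tab at about (273,227) full-size, just past the shut fingertips. I'll check that against the computed tab point.

Run:
```python
from h import *
i=bot.camera_info("wrist");m=np.array(i["mount"]);o=bot.get_obs()
Q=R.from_quat(o["tcp_rot"]).as_matrix();C=np.eye(4);C[:3,:3]=Q;C[:3,3]=o["tcp_pos"];C=C@m
d=C[:3,:3]@[(273-i["cx"])/i["fx"],(227-i["cy"])/i["fy"],1];e=C[:3,3]
print("tab",e+d*(.261-e[2])/d[2],e)
```

```text
tab [0.59694026 0.21448985 0.261     ] [0.6086558  0.29740322 0.47650436]
```

The wrist camera confirms the tab within 2 mm. Pressing down.

{"method": "apply_moves", "body": {
  "motion": [
    {"wx": 0,"wy": 0,"wz": 0,"tx": 0,"ty": 0,"tz": -2,"fingers": 1},
    {"wx": 0,"wy": 0,"wz": 0,"tx": 0,"ty": 0,"tz": -4,"fingers": 1},
    {"wx": 0,"wy": 0,"wz": 0,"tx": 0,"ty": 0,"tz": -4.5,"fingers": 1},
    {"wx": 0,"wy": 0,"wz": 0,"tx": 0,"ty": 0,"tz": -4.8,"fingers": 1},
    {"wx": 0,"wy": 0,"wz": 0,"tx": 0,"ty": 0,"tz": -5.2,"fingers": 1},
    {"wx": 0,"wy": 0,"wz": 0,"tx": 0,"ty": 0.1,"tz": -5.6,"fingers": 1},
    {"wx": 0,"wy": 0,"wz": 0,"tx": 0,"ty": 0.2,"tz": -6.0,"fingers": 1},
    {"wx": 0,"wy": 0,"wz": 0,"tx": 0,"ty": 0.2,"tz": -6.0,"fingers": 1}
  ]
}}

```text
time_s: 2.55
tcp_pos: [0.6012, 0.2167, 0.2485]
tcp_rot: [0.741, 0.672, 0.0, -0.0]
ft_force: [1.2, 3.5, 2.5]
gripper_width: 0.0004
finger_force: 1.6
```

{"method": "apply_moves", "body": {
  "motion": [
    {"wx": 0,"wy": 0,"wz": 0,"tx": 0,"ty": 0.1,"tz": -0.2,"fingers": 1},
    {"wx": 0,"wy": 0,"wz": 0,"tx": 0,"ty": 0.2,"tz": -0.4,"fingers": 1},
    {"wx": 0,"wy": 0,"wz": 0,"tx": 0,"ty": 0.3,"tz": -0.6,"fingers": 1},
    {"wx": 0,"wy": 0,"wz": 0,"tx": 0,"ty": 0.3,"tz": -0.6,"fingers": 1}
  ]
}}

```text
time_s: 2.88
tcp_pos: [0.6013, 0.2187, 0.2431]
tcp_rot: [0.741, 0.671, -0.0, 0.001]
ft_force: [-1.4, -2.9, 5.6]
gripper_width: 0.0005
finger_force: 2.5
```

Run:
```python
from h import *
s=bot.camera("scene")
cv2.imwrite("pics/e.png",cv2.resize(s[150:250,270:420],(750,500),interpolation=2))
```

```text
(no output)
```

View pics/e.png

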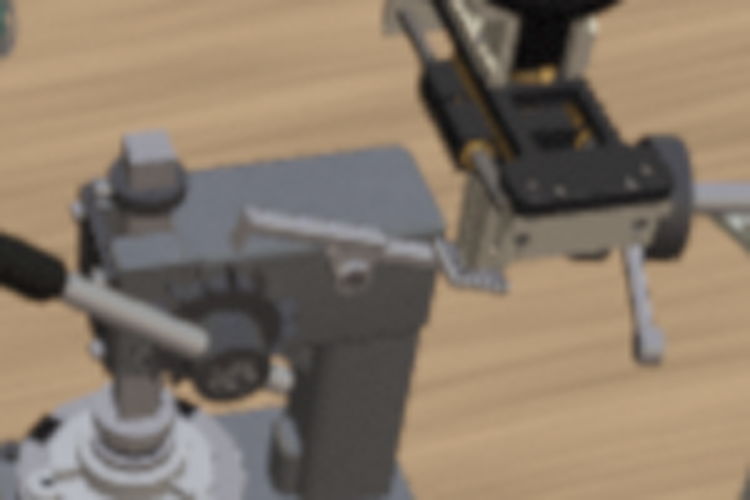

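The pawl nose (about 250,215) is well clear of the wheel and the tab is near its stop. I'll lift off and go above the grip.

{"method": "apply_moves", "body": {
  "motion": [
    {"wx": 0,"wy": 0,"wz": 0,"tx": 0,"ty": 0,"tz": 2,"fingers": 1},
    {"wx": 0,"wy": 0,"wz": 0,"tx": 0,"ty": 0,"tz": 6,"fingers": 1},
    {"wx": 0,"wy": 0,"wz": 0,"tx": 0,"ty": 0,"tz": 10,"fingers": 1},
    {"wx": 0,"wy": 0,"wz": 0,"tx": 0,"ty": 0,"tz": 13,"fingers": 1},
    {"wx": 0,"wy": 0,"wz": 0,"tx": -1.8,"ty": -25,"tz": 13,"fingers": 1},
    {"wx": 0,"wy": 0,"wz": 0,"tx": -1.8,"ty": -25,"tz": 13,"fingers": 1},
    {"wx": 0,"wy": 0,"wz": 0,"tx": -1.8,"ty": -25,"tz": 13,"fingers": 1},
    {"wx": 0,"wy": 0,"wz": 0,"tx": -1.8,"ty": -25,"tz": 13,"fingers": 1},
    {"wx": 0,"wy": 0,"wz": 0,"tx": -1.8,"ty": -25,"tz": 13,"fingers": 1},
    {"wx": 0,"wy": 0,"wz": 0,"tx": -1.8,"ty": -25,"tz": 13,"fingers": 1},
    {"wx": 0,"wy": 0,"wz": 0,"tx": -1.8,"ty": -25,"tz": 13,"fingers": 1},
    {"wx": 0,"wy": 0,"wz": 0,"tx": -1.8,"ty": -25,"tz": 13,"fingers": 1},
    {"wx": 0,"wy": 0,"wz": 0,"tx": -1.8,"ty": -25,"tz": 13,"fingers": 1}
  ]
}}

```text
time_s: 4.02
tcp_pos: [0.5831, -0.0308, 0.3724]
tcp_rot: [0.741, 0.671, -0.0, -0.0]
ft_force: [-0.0, -0.6, 0.1]
gripper_width: 0.001
finger_force: 0.0
```

Run:
```python
from h import *
w=bot.camera("wrist");s=bot.camera("scene")
cv2.imwrite("pics/f.png",np.hstack([cv2.resize(w,(400,300)),cv2.resize(s[140:280,230:420],(400,300),interpolation=2)]))
```

```text
(no output)
```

View pics/f.png

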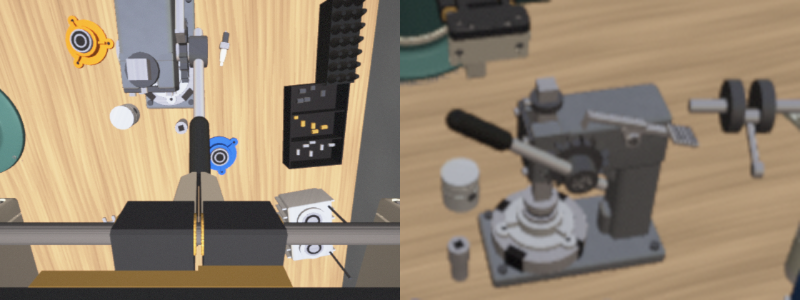

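The fingers line up with the grip (wrist view about 200,150), and the pawl stays free. Pushing down.

{"method": "apply_moves", "body": {
  "motion": [
    {"wx": 0,"wy": 0,"wz": 0,"tx": 0,"ty": 0,"tz": -3,"fingers": 1},
    {"wx": 0,"wy": 0,"wz": 0,"tx": 0,"ty": 0,"tz": -4.2,"fingers": 1},
    {"wx": 0,"wy": 0,"wz": 0,"tx": 0,"ty": -0.1,"tz": -5,"fingers": 1},
    {"wx": 0,"wy": 0,"wz": 0,"tx": 0,"ty": -0.3,"tz": -6,"fingers": 1},
    {"wx": 0,"wy": 0,"wz": 0,"tx": 0,"ty": -0.6,"tz": -7,"fingers": 1},
    {"wx": 0,"wy": 0,"wz": 0,"tx": 0,"ty": -0.9,"tz": -8,"fingers": 1},
    {"wx": 0,"wy": 0,"wz": 0,"tx": 0,"ty": -1.2,"tz": -9,"fingers": 1},
    {"wx": 0,"wy": 0,"wz": 0,"tx": 0,"ty": -1.5,"tz": -10,"fingers": 1},
    {"wx": 0,"wy": 0,"wz": 0,"tx": 0,"ty": -1.8,"tz": -11,"fingers": 1},
    {"wx": 0,"wy": 0,"wz": 0,"tx": 0,"ty": -2,"tz": -12,"fingers": 1},
    {"wx": 0,"wy": 0,"wz": 0,"tx": 0,"ty": -2.1,"tz": -13,"fingers": 1},
    {"wx": 0,"wy": 0,"wz": 0,"tx": 0,"ty": -2.2,"tz": -14,"fingers": 1},
    {"wx": 0,"wy": 0,"wz": 0,"tx": 0,"ty": -2.2,"tz": -14,"fingers": 1}
  ]
}}

```text
time_s: 5.2
tcp_pos: [0.5829, -0.0533, 0.2306]
tcp_rot: [0.741, 0.671, -0.001, -0.0]
ft_force: [-0.6, 0.4, 1.4]
gripper_width: 0.0004
finger_force: 0.0
```

{"method": "apply_moves", "body": {
  "motion": [
    {"wx": 0,"wy": 0,"wz": 0,"tx": 0,"ty": 0,"tz": -0.8,"fingers": 1},
    {"wx": 0,"wy": 0,"wz": 0,"tx": 0,"ty": 0,"tz": -1.6,"fingers": 1},
    {"wx": 0,"wy": 0,"wz": 0,"tx": 0,"ty": 0,"tz": -2.4,"fingers": 1},
    {"wx": 0,"wy": 0,"wz": 0,"tx": 0,"ty": 0,"tz": -3.2,"fingers": 1},
    {"wx": 0,"wy": 0,"wz": 0,"tx": 0,"ty": 0,"tz": -4.0,"fingers": 1},
    {"wx": 0,"wy": 0,"wz": 0,"tx": 0,"ty": 0,"tz": -4.5,"fingers": 1},
    {"wx": 0,"wy": 0,"wz": 0,"tx": 0,"ty": 0,"tz": -4.8,"fingers": 1},
    {"wx": 0,"wy": 0,"wz": 0,"tx": 0,"ty": 0,"tz": -4.8,"fingers": 1}
  ]
}}

```text
time_s: 5.87
tcp_pos: [0.5834, -0.0526, 0.1846]
tcp_rot: [0.741, 0.672, 0.0, 0.0]
ft_force: [0.5, -0.5, 3.0]
gripper_width: 0.0003
finger_force: 1.4
```

{"method": "apply_moves", "body": {
  "motion": [
    {"wx": 0,"wy": 0,"wz": 0,"tx": 0,"ty": 0,"tz": -0.2,"fingers": 1},
    {"wx": 0,"wy": 0,"wz": 0,"tx": 0,"ty": 0,"tz": -0.4,"fingers": 1},
    {"wx": 0,"wy": 0,"wz": 0,"tx": 0,"ty": 0,"tz": -0.6,"fingers": 1},
    {"wx": 0,"wy": 0,"wz": 0,"tx": 0,"ty": 0,"tz": -0.7,"fingers": 1}
  ]
}}

```text
time_s: 6.2
tcp_pos: [0.5835, -0.0522, 0.1783]
tcp_rot: [0.741, 0.672, 0.001, 0.0]
ft_force: [-0.3, 4.1, 9.5]
gripper_width: 0.0009
finger_force: 3.7
```

{"method": "apply_moves", "body": {
  "motion": [
    {"wx": 0,"wy": 0,"wz": 0,"tx": 0,"ty": 0,"tz": -0.2,"fingers": 1},
    {"wx": 0,"wy": 0,"wz": 0,"tx": 0,"ty": 0,"tz": -0.3,"fingers": 1},
    {"wx": 0,"wy": 0,"wz": 0,"tx": 0,"ty": 0,"tz": -0.3,"fingers": 1}
  ]
}}

```text
time_s: 6.45
tcp_pos: [0.5836, -0.052, 0.1756]
tcp_rot: [0.741, 0.672, 0.001, 0.0]
ft_force: [-0.1, 2.6, 8.6]
gripper_width: 0.0005
finger_force: 3.7
```

{"method": "apply_moves", "body": {
  "motion": [
    {"wx": 0,"wy": 0,"wz": 0,"tx": 0,"ty": 0,"tz": -0.15,"fingers": 1},
    {"wx": 0,"wy": 0,"wz": 0,"tx": 0,"ty": 0,"tz": -0.3,"fingers": 1},
    {"wx": 0,"wy": 0,"wz": 0,"tx": 0,"ty": 0,"tz": -0.3,"fingers": 1}
  ]
}}

```text
time_s: 6.7
tcp_pos: [0.5838, -0.052, 0.1738]
tcp_rot: [0.741, 0.672, 0.002, 0.0]
ft_force: [-3.6, 5.6, 18.5]
gripper_width: 0.0005
finger_force: 7.9
```

The force has jumped, so the bearing has reached the shoulder. One small confirming push, then a short hold.

{"method": "apply_moves", "body": {
  "motion": [
    {"wx": 0,"wy": 0,"wz": 0,"tx": 0,"ty": 0,"tz": -0.1,"fingers": 1},
    {"wx": 0,"wy": 0,"wz": 0,"tx": 0,"ty": 0,"tz": -0.1,"fingers": 1},
    {"wx": 0,"wy": 0,"wz": 0,"tx": 0,"ty": 0,"tz": -0.1,"fingers": 1}
  ]
}}

```text
time_s: 6.95
tcp_pos: [0.5838, -0.0519, 0.1736]
tcp_rot: [0.741, 0.672, 0.002, 0.001]
ft_force: [-6.2, 6.4, 25.4]
gripper_width: 0.0002
finger_force: 10.9
```

Only 0.2 mm of movement at 25 N, so the bearing is home. Retreating upward.

{"method": "apply_moves", "body": {
  "motion": [
    {"wx": 0,"wy": 0,"wz": 0,"tx": 0,"ty": 0,"tz": 0.5,"fingers": 1},
    {"wx": 0,"wy": 0,"wz": 0,"tx": 0,"ty": 0,"tz": 3,"fingers": 1},
    {"wx": 0,"wy": 0,"wz": 0,"tx": 0,"ty": 0,"tz": 7,"fingers": 1},
    {"wx": 0,"wy": 0,"wz": 0,"tx": 0,"ty": 0,"tz": 11,"fingers": 1},
    {"wx": 0,"wy": 0,"wz": 0,"tx": 0,"ty": 0,"tz": 15,"fingers": 1},
    {"wx": 0,"wy": 0,"wz": 0,"tx": 0,"ty": 0,"tz": 18,"fingers": 1},
    {"wx": 0,"wy": 0,"wz": 0,"tx": 0,"ty": 0,"tz": 18,"fingers": 1},
    {"wx": 0,"wy": 0,"wz": 0,"tx": 0,"ty": 0,"tz": 18,"fingers": 1}
  ]
}}

```text
time_s: 7.62
tcp_pos: [0.5835, -0.0527, 0.3522]
tcp_rot: [0.741, 0.672, 0.001, 0.001]
ft_force: [-0.3, 0.3, -0.4]
gripper_width: 0.0007
finger_force: 0.0
```

Run:
```python
from h import *
print(bot.get_obs()["ft_force"])
s=bot.camera("scene")
cv2.imwrite("pics/g.png",cv2.resize(s[165:285,235:395],(800,600),interpolation=2))
```

```text
[-0.30270644  0.34700248 -0.43910408]
```

View pics/g.png

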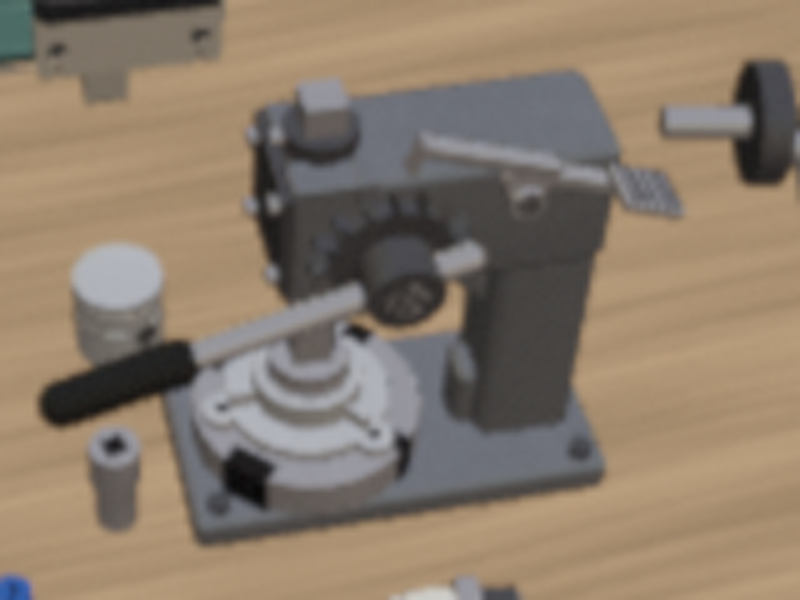

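The lever is down (grip at about 120,385), the pawl is free (nose at about 420,150), the cover and loose parts are in place, and the arm is clear.

```bash
python3 -c "
from station import bot
print(bot.sign_off())"
```

```text
the job is handed in; nothing more can be done
None
```

The job is handed in with no verdict returned: the pawl is free, the lever is down, the bearing seated (it stopped moving at 25 N), the cover and loose parts look unmoved, and the arm is clear.

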